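# Spin the loose wing nut of the food press down with a fingertip

## Task

One of the two wing nuts on the lid of the food press has worked loose and stands higher on its stud than the other. Push its wings round clockwise (seen from above) with the fingertips, stroke after stroke and without pinching the nut, until it is fully down on the lid, then take the hand away. Push lightly, and leave the tight nut and the things standing round the press as they are.

Things in the scene. Friction and masses are not known exactly. Their poses are not given: they have to be found in the camera images.
- press: Food press fixed to the worktop, 118 x 216 mm; wooden lid 112 x 198 mm, its top 58 mm above the worktop. Origin: centre of the underside; y along its length, z up. Studs on its y axis 66 mm either side of the centre. A thin steel cheek at each end (100 mm wide, inner face 36 mm beyond the stud) rises to 82 mm above the worktop: a finger cannot circle the nut there. Lid otherwise bare.
- nut_a (a joint): Turn of the LOOSE steel wing nut, rad: 0 = fully down (a stop), grows as it is unscrewed (counterclockwise from above), up to 10. It starts between 5.5 and 8 (about one turn loose). It goes down 6 mm per clockwise turn, moves with about 1.5 N on a wing tip and stays where it is left.
- nut_a_mid (a point): On the axis of the loose wing nut at mid-height of its wings; 75 mm above the worktop when fully down, 5 to 8 mm higher at the start. x along the wings, turns with the nut; z up. Hub 27 mm across. Two opposite upright wings, 6 mm thick (9 mm at the round tip), reach 32 mm from the axis, 10 mm above and below this point. Stud top: 94 mm above the worktop. It may be on either stud.
- nut_b (a joint): Turn of the TIGHT wing nut, rad: 0 = fully down, where it starts. To be left alone.
- nut_b_mid (a point): Same point on the tight wing nut, of the same shape; 75 mm above the worktop. x along its wings.
- salt_shaker: Salt shaker, 44 mm across, 90 mm high, upright on the black hob (5 mm above the worktop) left of the press. Origin: centre of its underside.
- spice_jar: Spice jar with red cap, 45 mm across, 106 mm high, upright on the black hob (5 mm above the worktop) left of the press. Origin: centre of its underside.
- egg_timer: Kitchen timer, 61 mm across, 52 mm high, on the black hob (5 mm above the worktop) left of the press. Origin: centre of its underside.
Things that resemble listed ones, but are neither listed nor needed, are in the scene too. Of the things like the egg_timer, leave any that is yellow; of the rest the larger one is meant.

How it is judged:
By the outcome, as a careful person would: the job done as asked, in the order asked, and still so for the second after the job is handed in, with the robot touching nothing.
It also fails if it takes over 51 s, if anything falls off the work surface, if the arm or the gripper's body presses on something with over 40 N, if the wrist force passes 120 N, or if a joint passes its speed limit or range.

## Robot

A 7-joint arm with a two-finger parallel gripper is mounted at the origin on a cart in front of the work surface, level with it; the furniture and walls round the work are solid. World frame = base frame: x ahead of the robot, y to its left, z up, the work surface at z = 0. Lengths are in m, angles in rad, forces in N, time in s.
With the tool pointing down it reaches from about 0.425 to 0.95 m from the base axis. Payload 4.7 kg.
Tool frame: the origin (TCP) lies between the finger pads; the fingertips stand 19 mm ahead of it and the grasp point (between the pads) is the TCP; z points along the fingers, y is the line along which they close (so a half turn about z gives the same grasp; the last joint's range is limited). The gripper opens to 85 mm and grips with 20 to 120 N. Pads are 22 mm wide; open, the fingers measure 114 mm over their backs; the gripper's body (76 mm by 85 mm) begins 54 mm behind the grasp point. The pads swing forward as they close: fully open they stand 13 mm farther back than shut.
Start: joints at [1.154, 0.469, -0.049, 1.532, 0.024, 1.141, -0.082], TCP at [0.255, -0.625, 0.25] pointing down, gripper open.
Joint ranges: [-2.59, 2.59], [-0.33, 1.99], [-1.39, 1.29], [0.1, 2.45], [-1.04, 4.18], [0.21, 1.99], [-2.66, 2.66]. Speed limits (rad/s): [2.57, 2.57, 3.14, 3.14, 3.14, 3.14, 3.14].

## Interface

Orientations are given as [roll, pitch, yaw] about the fixed x, y, z axes, in that order (R = Rz(yaw) Ry(pitch) Rx(roll)).
In Python, from bench import manip, cams gives the robot as it stands.
- The arm moves only by the tool carry_out, never from a script. Its argument "plan" is text: rows parted by semicolons, each of 7 numbers parted by spaces: the shift along the tool's x, y, z in mm, then the turn, a rotation vector about the tool's x, y, z in rad, then the opening in per cent of the stroke, from 0 (shut) to 100 (fully open). In form: tx ty tz ax ay az fingers; .... A call has 1 to 8 rows; each row is the pose to reach, as a shift and turn from the pose commanded when the call began, along the tool's axes at that moment; what a row does not reach only later rows make up. A row lasts 1/8 s, in which the tool goes at most 62.5 mm and 10.7 degrees, less where a joint would pass 70% of its speed; a pose out of reach is approached as far as the arm can. A call with a gripper value outside its range is refused whole. The fingers move at their own pace and stop on an object; "force" is the grip in N (left out, the last holds). Time passes only in rows, so rows that repeat a pose let the fingers close. It gives the time, the measured TCP pose, the force, the opening and the grip force at its end, in the units of the state.
- manip.read_state(): the state, without advancing time (a new reading comes with each control period).
- cams.get_image(name): name is "side" or "top" or "wrist"; returns a dict with "image" (480x640x3 uint8, red, green, blue), "intrinsics" (3x3 intrinsics, pixels), "R" (3x3) and "t" (3): a world point X has camera coordinates R X + t; the wrist camera has in their place "T_tool_cam" (4x4, takes a point from camera to tool coordinates, whose origin is the TCP and whose axes are the flange's). Camera axes: x right, y down, z forward; pixel columns grow to the right and rows downward; lengths in m; the calibration is good to about 2 mm. A picture is of the moment at which its call begins: read the wrist's pose just before it. There is no depth.
- manip.job_done(): hands the job in; it is judged then, once.
The state is a dict: "clock": time; "joint_pos": joint angles; "qvel": joint speeds; "tau": joint torques, N m; "position": TCP position; "tcp_rot": TCP orientation; "wrist_force": force on the tool from outside, world axes, zero at the start; "torque": the same for the moment, N m; "opening": finger opening in m; "finger_force": force on a finger pad.
Only numpy, scipy, OpenCV 4.12 (cv2) and the standard library are available. Lean on these libraries where they do the work, as an engineer would, in place of code of your own. Each camera call takes 0.05 s, during which the arm holds its last target. There are 200 camera calls.

## Working session

There is one attempt and no reset: what is moved stays moved. The work goes in short steps, Python scripts to look and compute and a tool call to move; the robot and the scene stay as the last step left them, time stands still between calls to the robot, and variables do not carry over. Pictures are saved under pics/ and viewed, at most 10 in all, crops included, and the job is handed in when it is done.

Besides the shell and the picture viewer there is one more tool, called after "Emit:" by a JSON object that holds its "op" and its "data". carry_out: Moves the arm, as the interface text tells. Its arguments: {"type":"object","properties":{"plan":{"type":"string"},"force":{"type":"number"}},"required":["plan"]}

```bash
mkdir -p pics; python3 - <<'E'
from bench import manip,cams
import cv2,pickle
d={}
for n in("side","top"):
    c=cams.get_image(n);d[n]=c
    cv2.imwrite(f"pics/{n}0.png",c["image"][:,:,::-1])
    print(n,c["intrinsics"],c["R"],c["t"])
pickle.dump(d,open("c0.pkl","wb"))
print(manip.read_state())
E
```

```text
side [[607.0019947    0.         318.37854296]
 [  0.         607.0019947  237.66850815]
 [  0.           0.           1.        ]] [[-5.44748461e-01 -8.38599191e-01 -7.14470646e-04]
 [-5.23033210e-01  3.40424614e-01 -7.81375289e-01]
 [ 6.55503909e-01 -4.25279294e-01 -6.24061012e-01]] [0.37435663 0.33310219 0.92710935]
top [[555.47433466   0.         314.27071683]
 [  0.         555.47433466 231.75226393]
 [  0.           0.           1.        ]] [[ 3.86903030e-03 -9.99595937e-01 -2.81601507e-02]
 [-9.91713187e-01 -2.19282316e-04 -1.28471424e-01]
 [ 1.28413338e-01  2.84238526e-02 -9.91313320e-01]] [0.06686184 0.56159335 0.87462046]
{'clock': 0.1, 'joint_pos': array([ 1.15407763,  0.46937448, -0.04858926,  1.53354708,  0.02409417,
        1.14101182, -0.08230753]), 'qvel': array([ 0.00061349, -0.0012387 , -0.00171246, -0.00494144, -0.00203024,
        0.0024144 ,  0.00098219]), 'tau': array([ 1.51264157e-03, -5.11516356e+01, -4.64797835e-02, -2.38390160e+01,
        1.08500847e-02,  4.36123737e-03,  9.53807785e-06]), 'position': array([ 0.25509504, -0.62442073,  0.24936868]), 'tcp_rot': array([-3.13983815e+00,  5.79416807e-05,  3.87832118e-01]), 'wrist_force': array([ 0.54655347, -0.8815136 ,  0.55037775]), 'torque': array([0.0171317 , 0.03296585, 0.00728935]), 'finger_force': 0.0, 'opening': 0.08504832775655205}
```

View pics/side0.png

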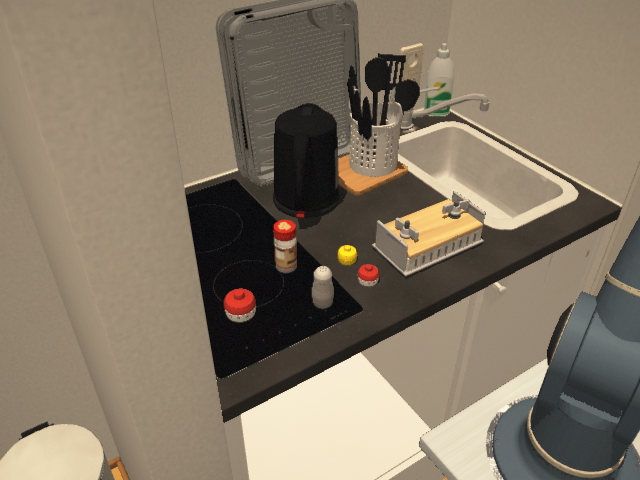

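View pics/top0.png

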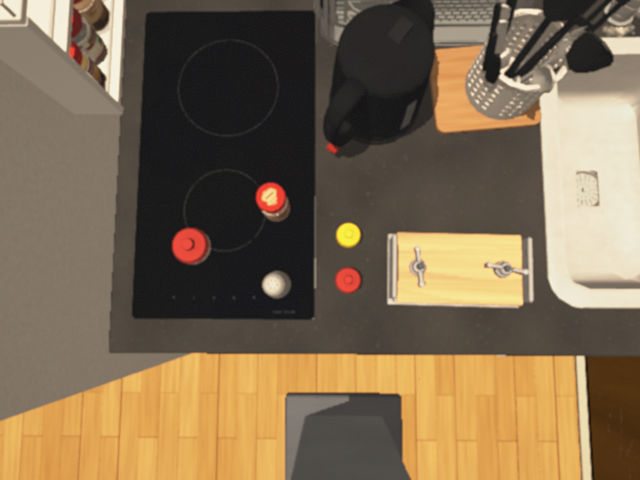

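The press lies at about (460,269) in the top view, with nuts at (419,267) and (503,269). I'll enlarge both views to see which nut is higher.

```bash
python3 - <<'E'
import cv2,pickle,numpy as np
d=pickle.load(open("c0.pkl","rb"))
a=d["side"]["image"][185:275,365:495,::-1];b=d["top"]["image"][225:315,380:540,::-1]
a=cv2.resize(a,(520*5//6,300),interpolation=cv2.INTER_CUBIC) if 0 else cv2.resize(a,None,fx=3.3,fy=3.3,interpolation=cv2.INTER_CUBIC)
b=cv2.resize(b,None,fx=3.3,fy=3.3,interpolation=cv2.INTER_CUBIC)
w=max(a.shape[1],b.shape[1])
f=lambda i:cv2.copyMakeBorder(i,0,0,0,w-i.shape[1],0)
cv2.imwrite("pics/crop0.png",np.vstack([f(a),f(b)]))
E
```

```text
(no output)
```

View pics/crop0.png

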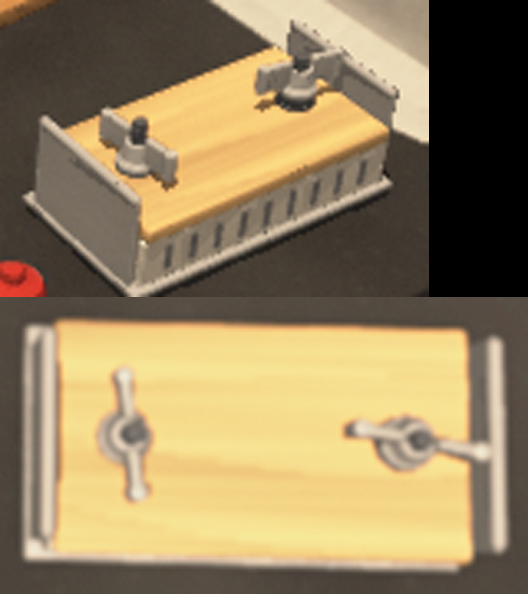

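The right nut (further −y) is loose: there is a gap beneath it and little stud shows above. Now for the press pose and wing angles.

```bash
cat > h.py <<'E'
import numpy as np
def ray(c,u,v,z):
    R,t,K=map(np.asarray,(c["R"],c["t"],c["intrinsics"]))
    o=-R.T@t; r=R.T@np.linalg.inv(K)@[u,v,1]
    return (o+r*(z-o[2])/r[2])[:2]
E
python3 - <<'E'
import pickle,numpy as np
from h import ray
d=pickle.load(open("c0.pkl","rb"));T=d["top"];S=d["side"]
f=lambda u,v,z:ray(T,380+(u+.5)/3.3-.5,225+(v+.5)/3.3-.5,z)
g=lambda u,v,z:ray(S,365+(u+.5)/3.3-.5,185+(v+.5)/3.3-.5,z)
np.set_printoptions(precision=4,suppress=True)
L=[f(*p,.058) for p in((57,23),(466,32),(470,265),(55,255))];print("lid",L,np.mean(L,0))
a,b=f(137,133,.094),f(421,143,.094);print("studs",a,b,(a+b)/2,np.linalg.norm(a-b),"axis yaw",np.arctan2(*(-(a-b)[0],(a-b)[1])))
for n,p,q,z in(("R",(353,132),(485,155),.0915),("L",(124,80),(138,196),.085)):
    p,q=f(*p,z),f(*q,z);print(n,p,q,(p+q)/2,np.linalg.norm(p-q),np.arctan2(*(p-q)[::-1]))
print("side studs",g(140,122,.094),g(303,60,.094))
print("shaker",ray(T,276,283,.08),"jar",ray(T,270,195,.1),"kettle side",ray(T,347,280,.04),ray(T,347,235,.04))
E
```

```text
lid [array([ 0.559 , -0.0646]), array([ 0.5547, -0.2604]), array([ 0.4436, -0.2574]), array([ 0.4476, -0.062 ])] [ 0.5012 -0.1611]
studs [ 0.5033 -0.0962] [ 0.499  -0.2254] [ 0.5011 -0.1608] 0.12933126889665547 axis yaw -0.03350392642589608
R [ 0.5041 -0.1954] [ 0.4937 -0.2551] [ 0.4989 -0.2252] 0.06052248832235876 1.3975290436545194
L [ 0.5287 -0.0921] [ 0.4747 -0.0975] [ 0.5017 -0.0948] 0.05419296796580981 0.09943446226561414
side studs [ 0.4985 -0.0927] [ 0.4927 -0.2226]
shaker [0.4759 0.1258] jar [0.6105 0.1348] kettle side [0.4825 0.0147] [0.5558 0.0145]
```

Emit:
{"op": "carry_out", "data": {"plan": "47 -34.5 0 0 0 -0.13 38; 94 -69 0 0 0 -0.26 38; 141 -103.5 0 0 0 -0.39 38; 188 -138 0 0 0 -0.52 38; 235 -172.5 0 0 0 -0.65 38; 282 -207 0 0 0 -0.78 38; 329 -241.5 0 0 0 -0.9 38; 376 -276 0 0 0 -1.01 38", "force": 20}}

```text
clock: 1.1
position: [0.4995, -0.2256, 0.2501]
tcp_rot: [-3.141, 0.0, 1.401]
wrist_force: [0.1, -1.6, -0.1]
opening: 0.0323
finger_force: 0.0
```

```bash
cat >> h.py <<'E'
from scipy.spatial.transform import Rotation as Ro
def wcam(s,c):
    "wrist image as a fixed camera, from state s"
    W=np.eye(4);W[:3,:3]=Ro.from_euler("xyz",s["tcp_rot"]).as_matrix();W[:3,3]=s["position"]
    M=np.linalg.inv(W@np.asarray(c["T_tool_cam"]));return dict(c,R=M[:3,:3],t=M[:3,3])
E
python3 - <<'E'
from bench import manip,cams
import cv2,pickle
from h import *
s=manip.read_state();c=cams.get_image("wrist");c=wcam(s,c);pickle.dump(c,open("w1.pkl","wb"))
cv2.imwrite("pics/w1.png",c["image"][:,:,::-1])
print(s)
E
```

```text
{'clock': 1.1, 'joint_pos': array([ 0.69801609,  0.29502175, -0.43081132,  1.81820736,  0.13998945,
        1.05843171,  0.04508397]), 'qvel': array([-0.57276625,  0.10655611, -0.35784704, -0.09786869,  0.15241339,
        0.03989823, -0.10226232]), 'tau': array([  2.77589433, -39.84437227,  -2.34028548, -21.60718918,
        -0.16657929,   0.12745053,   0.10021055]), 'position': array([ 0.49947901, -0.22555017,  0.25012779]), 'tcp_rot': array([-3.14132927e+00,  1.63457592e-04,  1.40115917e+00]), 'wrist_force': array([ 0.06122618, -1.62113746, -0.10284059]), 'torque': array([-0.02569678, -0.03706515,  0.01212048]), 'finger_force': 0.0, 'opening': 0.03233809598385007}
```

View pics/w1.png

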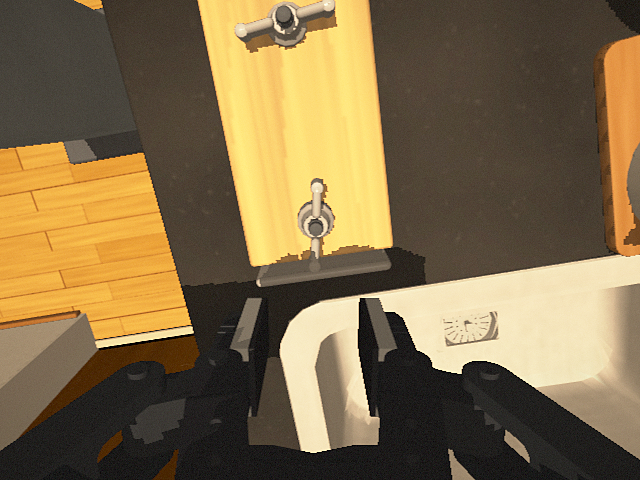

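Wrist view: the loose nut's wings run (317,187)–(315,266), stud tip at (315,229), cheek from (258,280) to (390,263); finger pads end at row ~299 with inner edges at x≈268 and 361.

```bash
python3 - <<'E'
import pickle;from h import *
np.set_printoptions(precision=4,suppress=True)
c=pickle.load(open("w1.pkl","rb"))
b,a=ray(c,315,229,.094),ray(c,285,17,.094)
print("loose",b,"tight",a,np.linalg.norm(a-b))
p,q=ray(c,317,187,.0915),ray(c,315,266,.0915);print("wing",p,q,(p+q)/2,np.arctan2(*(p-q)[::-1]),np.linalg.norm(p-q))
print("cheek top",ray(c,258,280,.082),ray(c,390,263,.082),ray(c,258,266,.082),ray(c,390,248,.082))
print("lid edge",ray(c,250,266,.058),ray(c,392,247,.058))
M=np.asarray(c["T_tool_cam"]);K=np.asarray(c["intrinsics"]);print(M,K[0,0])
for d in (.06,.07,.08,.09,.1,.11,.12,.13):
  print(d,[(M@np.r_[d*np.linalg.inv(K)@[u,v,1],1])[:3] for u,v in((268,299),(361,299),(245,299),(384,299))])
E
```

```text
loose [ 0.5006 -0.2285] tight [ 0.5049 -0.0991] 0.129466893663182
wing [ 0.5066 -0.2013] [ 0.496  -0.2554] [ 0.5013 -0.2283] 1.3781613925062366 0.05509937093294916
cheek top [ 0.4531 -0.2624] [ 0.5487 -0.2656] [ 0.4553 -0.2519] [ 0.55   -0.2544]
lid edge [ 0.4445 -0.2589] [ 0.5547 -0.2622]
[[-0.0005 -0.9581 -0.2865  0.0729]
 [ 1.     -0.0004 -0.0005  0.0005]
 [ 0.0004 -0.2865  0.9581 -0.1234]
 [ 0.      0.      0.      1.    ]] 432.55926460144155
0.06 [array([ 0.0479, -0.0058, -0.0682]), array([ 0.0479,  0.0071, -0.0682]), array([ 0.0479, -0.009 , -0.0682]), array([ 0.0479,  0.0103, -0.0682])]
0.07 [array([ 0.0437, -0.0069, -0.059 ]), array([ 0.0437,  0.0082, -0.059 ]), array([ 0.0438, -0.0106, -0.059 ]), array([ 0.0437,  0.0119, -0.059 ])]
0.08 [array([ 0.0396, -0.0079, -0.0498]), array([ 0.0396,  0.0093, -0.0498]), array([ 0.0396, -0.0122, -0.0498]), array([ 0.0396,  0.0135, -0.0498])]
0.09 [array([ 0.0354, -0.009 , -0.0406]), array([ 0.0354,  0.0104, -0.0406]), array([ 0.0354, -0.0137, -0.0406]), array([ 0.0354,  0.0152, -0.0406])]
0.1 [array([ 0.0313, -0.01  , -0.0314]), array([ 0.0312,  0.0115, -0.0314]), array([ 0.0313, -0.0153, -0.0314]), array([ 0.0312,  0.0168, -0.0314])]
0.11 [array([ 0.0271, -0.011 , -0.0222]), array([ 0.0271,  0.0126, -0.0222]), array([ 0.0271, -0.0169, -0.0222]), array([ 0.0271,  0.0185, -0.0222])]
0.12 [array([ 0.0229, -0.0121, -0.013 ]), array([ 0.0229,  0.0137, -0.013 ]), array([ 0.0229, -0.0185, -0.013 ]), array([ 0.0229,  0.0201, -0.013 ])]
0.13 [array([ 0.0188, -0.0131, -0.0039]), array([ 0.0188,  0.0148, -0.0038]), array([ 0.0188, -0.02  , -0.0039]), array([ 0.0188,  0.0217, -0.0038])]
```

Emit:
{"op": "carry_out", "data": {"plan": "-1.9 0.6 40 0 0 0 38; -1.9 0.6 80 0 0 0 38; -1.9 0.6 115 0 0 0 38; -1.9 0.6 130 0 0 0 38; -1.9 0.6 130 0 0 0 38"}}

```text
clock: 1.78
position: [0.4989, -0.2291, 0.1197]
tcp_rot: [-3.14, -0.0, 1.398]
wrist_force: [0.1, -0.9, 0.7]
opening: 0.0323
finger_force: 0.0
```

```bash
python3 - <<'E'
from bench import manip,cams
import cv2,pickle
from h import *
s=manip.read_state();w=cams.get_image("wrist");c=wcam(s,w);pickle.dump(c,open("w2.pkl","wb"))
a=w["image"][100:400,160:480,::-1]
b=cv2.resize(cams.get_image("side")["image"][150:250,400:500,::-1],(300,300),interpolation=cv2.INTER_CUBIC)
cv2.imwrite("pics/w2.png",np.hstack([a,b]))
print(s["position"],s["tcp_rot"],s["joint_pos"])
E
```

```text
[ 0.49887768 -0.22910278  0.11970947] [-3.13997324e+00 -4.76142281e-04  1.39774085e+00] [ 0.65937452  0.45014079 -0.39049089  1.94184191  0.23376238  0.79499542
 -0.03411903]
```

View pics/w2.png

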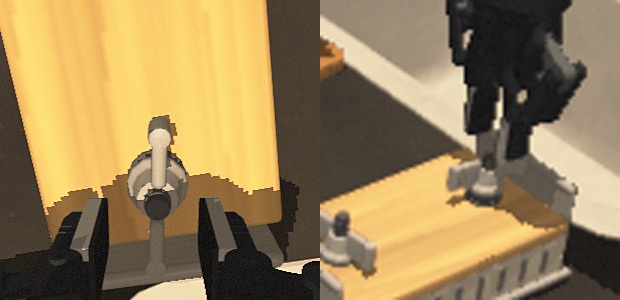

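```bash
python3 - <<'E'
import pickle;from h import *
np.set_printoptions(precision=4,suppress=True)
c=pickle.load(open("w2.pkl","rb"))
yaw=1.3977;X=np.array([np.cos(yaw),np.sin(yaw)]);Y=np.array([np.sin(yaw),-np.cos(yaw)]);P=np.array([.4989,-.2291])
def tool(u,v,z):
    d=ray(c,u+160,v+100,z)-P;return np.round([d@X*1e3,d@Y*1e3],1)
for z in(.107,.1055,.101): print("tips",z,tool(108,198,z),tool(200,198,z))
print("stud",tool(157,203,.094),ray(c,317,303,.094),"wing",tool(160,137,.0915),tool(155,270,.0915))
print("hub mid",tool(157,184,.08))
E
```

```text
tips 0.107 [ 11.6 -15.1] [11.6 16.4]
tips 0.1055 [ 11.  -15.2] [11.  16.6]
tips 0.101 [  8.9 -15.7] [ 8.9 17.1]
stud [3.7 1.8] [ 0.5013 -0.2257] wing [28.9  2.9] [-26.8   1.1]
hub mid [5.7 1.9]
```

Emit:
{"op": "carry_out", "data": {"plan": "2 1.2 10 0 0 0 38; 2 1.2 31 0 0 0 38; 2 1.2 31 0 0 0 38; 2 1.2 31 0 0 0.18 38; 2 1.2 31 0 0 0.36 38; 2 1.2 31 0 0 0.54 38; 2 1.2 31 0 0 0.72 38; 2 1.2 31 0 0 0.8 38"}}

```text
clock: 2.88
position: [0.5016, -0.2274, 0.0904]
tcp_rot: [3.14, -0.001, 0.595]
wrist_force: [0.9, 1.0, -0.6]
opening: 0.0325
finger_force: 0.0
```

```bash
python3 - <<'E'
from bench import manip
s=manip.read_state()
for k in("position","tcp_rot","joint_pos","wrist_force","torque"):print(k,s[k].round(4))
E
```

```text
position [ 0.5016 -0.2274  0.0904]
tcp_rot [ 3.140e+00 -1.100e-03  5.949e-01]
joint_pos [ 0.4833  0.4695 -0.1719  1.9693  0.1191  0.7103 -0.7365]
wrist_force [ 0.8966  1.0087 -0.5788]
torque [-0.0092  0.0146 -0.0092]
```

Emit:
{"op": "carry_out", "data": {"plan": "-0.6 -0.5 0.5 0 0 0.1 38; -0.6 -0.5 0.5 0 0 0.2 38; -0.6 -0.5 0.5 0 0 0.3 38; -0.6 -0.5 0.5 0 0 0.4 38; -0.6 -0.5 0.5 0 0 0.5 38; -0.6 -0.5 0.5 0 0 0.6 38; -0.6 -0.5 0.5 0 0 0.7 38; -0.6 -0.5 0.5 0 0 0.8 38"}}

```text
clock: 3.88
position: [0.5015, -0.2278, 0.09]
tcp_rot: [3.141, -0.004, -0.205]
wrist_force: [1.0, -1.3, -2.0]
opening: 0.0323
finger_force: 0.9
```

```bash
python3 - <<'E'
from bench import manip,cams
import cv2,numpy as np
s=manip.read_state()
for k in("position","tcp_rot","joint_pos","wrist_force","torque"):print(k,s[k].round(4))
a=cams.get_image("wrist")["image"][100:400,160:480,::-1]
b=cv2.resize(cams.get_image("side")["image"][150:250,400:500,::-1],(300,300),interpolation=cv2.INTER_CUBIC)
cv2.imwrite("pics/w3.png",np.hstack([a,b]))
E
```

```text
position [ 0.5015 -0.2278  0.09  ]
tcp_rot [ 3.1411 -0.0039 -0.2051]
joint_pos [ 0.325   0.4618  0.0318  1.9801 -0.0223  0.6961 -1.4054]
wrist_force [ 1.0154 -1.2862 -2.0149]
torque [-0.1935 -0.3391  0.0369]
```

View pics/w3.png

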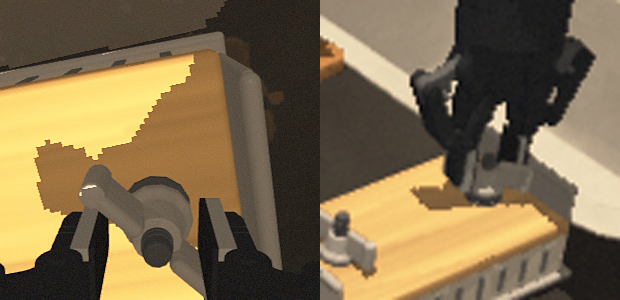

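The fork straddles the nut, the left finger pushing the wing (tip at crop (95,185)) clockwise. Continuing.

Emit:
{"op": "carry_out", "data": {"plan": "0 0.5 0 0 0 0.12 38; 0 0.5 0 0 0 0.24 38; 0 0.5 0 0 0 0.36 38; 0 0.5 0 0 0 0.48 38; 0 0.5 0 0 0 0.6 38; 0 0.5 0 0 0 0.72 38; 0 0.5 0 0 0 0.84 38; 0 0.5 0 0 0 0.96 38"}}

```text
clock: 4.97
position: [0.5006, -0.2284, 0.0896]
tcp_rot: [-3.14, -0.002, -1.164]
wrist_force: [0.5, -2.1, -0.5]
opening: 0.0324
finger_force: 0.8
```

```bash
cat > st.py <<'E'
from bench import manip
s=manip.read_state()
for k in("position","tcp_rot","joint_pos","wrist_force","torque"):print(k,s[k].round(4))
E
python3 st.py
```

```text
position [ 0.5006 -0.2284  0.0896]
tcp_rot [-3.1402e+00 -1.6000e-03 -1.1641e+00]
joint_pos [ 0.133   0.4731  0.2814  1.992  -0.1975  0.7    -2.1984]
wrist_force [ 0.4541 -2.0922 -0.4659]
torque [-0.4098 -0.0236  0.0416]
```

Emit:
{"op": "carry_out", "data": {"plan": "0 0 0 0 0 0.12 38; 0 0 0 0 0 0.24 38; 0 0 0 0 0 0.36 38; 0 0 0 0 0 0.45 38; 0 0 0 0 0 0.38 38; 0 0 -15 0 0 0.38 38; 0 0 -33 0 0 0.38 38; 0 0 -33 0 0 0.3 38"}}

```text
clock: 5.98
position: [0.5014, -0.2284, 0.1248]
tcp_rot: [-3.137, -0.002, -1.46]
wrist_force: [-0.3, -0.3, -0.1]
opening: 0.0323
finger_force: 0.0
```

Emit:
{"op": "carry_out", "data": {"plan": "0 0 0 0 0 -0.18 38; 0 0 0 0 0 -0.36 38; 0 0 0 0 0 -0.54 38; 0 0 0 0 0 -0.72 38; 0 0 0 0 0 -0.9 38; 0 0 0 0 0 -1.08 38; 0 0 0 0 0 -1.26 38; 0 0 0 0 0 -1.44 38"}}

```text
clock: 6.98
position: [0.5004, -0.2282, 0.1236]
tcp_rot: [3.14, -0.002, -0.017]
wrist_force: [-0.1, -0.1, 0.5]
opening: 0.0324
finger_force: 0.0
```

```bash
python3 st.py
```

```text
position [ 0.5004 -0.2282  0.1236]
tcp_rot [ 3.1403e+00 -1.8000e-03 -1.6700e-02]
joint_pos [ 0.3299  0.4127  0.0266  1.9587 -0.0144  0.7683 -1.2229]
wrist_force [-0.0712 -0.1468  0.4553]
torque [0.0056 0.0026 0.0244]
```

Emit:
{"op": "carry_out", "data": {"plan": "0 0 0 0 0 -0.18 38; 0 0 0 0 0 -0.36 38; 0 0 0 0 0 -0.54 38; 0 0 0 0 0 -0.72 38; 0 0 0 0 0 -0.9 38; 0 0 0 0 0 -1.08 38; 0 0 0 0 0 -1.26 38; 0 0 0 0 0 -1.44 38"}}

```text
clock: 7.98
position: [0.5003, -0.2285, 0.1235]
tcp_rot: [3.14, 0.002, 1.423]
wrist_force: [0.3, 0.9, 0.5]
opening: 0.0324
finger_force: 0.0
```

Emit:
{"op": "carry_out", "data": {"plan": "0 0 0 0 0 -0.18 38; 0 0 0 0 0 -0.36 38; 0 0 0 0 0 -0.42 38; 0 0 0 0 0 -0.42 38"}}

```text
clock: 8.48
position: [0.5002, -0.2285, 0.1231]
tcp_rot: [3.141, 0.002, 1.836]
wrist_force: [0.0, -0.5, 0.2]
opening: 0.0321
finger_force: 0.0
```

```bash
python3 - <<'E'
from bench import manip,cams
import cv2,numpy as np
s=manip.read_state()
for k in("position","tcp_rot","joint_pos","wrist_force","torque"):print(k,s[k].round(4))
a=cams.get_image("wrist")["image"][100:400,160:480,::-1]
cv2.imwrite("pics/w4.png",a)
E
```

```text
position [ 0.5002 -0.2285  0.1231]
tcp_rot [3.1409e+00 2.0000e-03 1.8361e+00]
joint_pos [ 0.6777  0.4494 -0.4174  1.9383  0.2494  0.8021  0.3881]
wrist_force [ 0.0135 -0.5288  0.1886]
torque [-0.0575  0.0683 -0.0236]
```

View pics/w4.png

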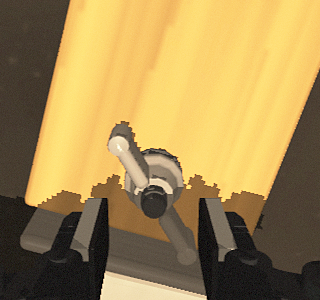

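Nut centred between the fingers (stud at (153,203)), wings clear at (118,145)/(188,255). Descend and push.

Emit:
{"op": "carry_out", "data": {"plan": "0 0 18 0 0 0 38; 0 0 35 0 0 0 38; 0 0 35.5 0 0 0 38; 0 0 35.5 0 0 0.13 38; 0 0 35.5 0 0 0.26 38; 0 0 35.5 0 0 0.39 38; 0 0 35.5 0 0 0.52 38; 0 0 35.5 0 0 0.65 38"}}

```text
clock: 9.52
position: [0.5001, -0.2277, 0.0861]
tcp_rot: [3.142, -0.0, 1.184]
wrist_force: [1.3, -0.9, -1.5]
opening: 0.0325
finger_force: 0.9
```

Emit:
{"op": "carry_out", "data": {"plan": "0 0 0 0 0 0.13 38; 0 0 0 0 0 0.26 38; 0 0 0 0 0 0.39 38; 0 0 0 0 0 0.52 38; 0 0 0 0 0 0.65 38; 0 0 0 0 0 0.78 38; 0 0 0 0 0 0.91 38; 0 0 0 0 0 1.04 38"}}

```text
clock: 10.52
position: [0.501, -0.2278, 0.0864]
tcp_rot: [3.141, -0.002, 0.144]
wrist_force: [1.3, -0.3, -0.4]
opening: 0.0328
finger_force: 0.9
```

```bash
python3 st.py
```

```text
position [ 0.501  -0.2278  0.0864]
tcp_rot [ 3.1406e+00 -1.9000e-03  1.4410e-01]
joint_pos [ 0.3245  0.4674  0.0329  1.9821 -0.0234  0.6903 -1.0548]
wrist_force [ 1.2716 -0.3121 -0.4433]
torque [-0.136  -0.3743  0.0606]
```

Emit:
{"op": "carry_out", "data": {"plan": "0 0 0 0 0 0.13 38; 0 0 0 0 0 0.26 38; 0 0 0 0 0 0.39 38; 0 0 0 0 0 0.52 38; 0 0 0 0 0 0.65 38; 0 0 0 0 0 0.78 38; 0 0 0 0 0 0.91 38; 0 0 0 0 0 1.04 38"}}

```text
clock: 11.52
position: [0.5006, -0.2284, 0.0864]
tcp_rot: [-3.141, -0.002, -0.896]
wrist_force: [1.2, -1.5, -1.6]
opening: 0.0323
finger_force: 0.8
```

```bash
python3 st.py
```

```text
position [ 0.5006 -0.2284  0.0864]
tcp_rot [-3.1414e+00 -2.0000e-03 -8.9630e-01]
joint_pos [ 0.1149  0.4805  0.3049  1.9946 -0.2171  0.6953 -1.9125]
wrist_force [ 1.1843 -1.4539 -1.5758]
torque [-0.3473 -0.1994  0.0346]
```

Finish this stroke, back off, rise and turn back π + 0.3.

Emit:
{"op": "carry_out", "data": {"plan": "0 0 0 0 0 0.12 38; 0 0 0 0 0 0.24 38; 0 0 0 0 0 0.36 38; 0 0 0 0 0 0.48 38; 0 0 0 0 0 0.6 38; 0 0 0 0 0 0.7 38; 0 0 0 0 0 0.6 38; 0 0 -18 0 0 0.6 38"}}

```text
clock: 12.52
position: [0.4992, -0.2271, 0.1039]
tcp_rot: [3.139, 0.001, -1.493]
wrist_force: [0.0, 0.0, 0.3]
opening: 0.0324
finger_force: 0.0
```

Emit:
{"op": "carry_out", "data": {"plan": "0 0 -18 0 0 0 38; 0 0 -18 0 0 -0.18 38; 0 0 -18 0 0 -0.36 38; 0 0 -18 0 0 -0.54 38; 0 0 -18 0 0 -0.72 38; 0 0 -18 0 0 -0.9 38; 0 0 -18 0 0 -1.08 38; 0 0 -18 0 0 -1.26 38"}}

```text
clock: 13.52
position: [0.5004, -0.2283, 0.124]
tcp_rot: [3.141, -0.002, -0.228]
wrist_force: [-0.1, -0.8, 0.5]
opening: 0.0323
finger_force: 0.0
```

Emit:
{"op": "carry_out", "data": {"plan": "0 0 0 0 0 -0.18 38; 0 0 0 0 0 -0.36 38; 0 0 0 0 0 -0.54 38; 0 0 0 0 0 -0.72 38; 0 0 0 0 0 -0.9 38; 0 0 0 0 0 -1.08 38; 0 0 0 0 0 -1.26 38; 0 0 0 0 0 -1.44 38"}}

```text
clock: 14.52
position: [0.5003, -0.2285, 0.1239]
tcp_rot: [3.14, 0.001, 1.212]
wrist_force: [0.2, -0.7, -0.3]
opening: 0.0327
finger_force: 0.0
```

```bash
python3 st.py
```

```text
position [ 0.5003 -0.2285  0.1239]
tcp_rot [3.1395e+00 1.4000e-03 1.2121e+00]
joint_pos [ 0.4873  0.4202 -0.1728  1.9489  0.1022  0.7785 -0.1022]
wrist_force [ 0.2447 -0.7136 -0.318 ]
torque [-0.0324  0.0245 -0.0245]
```

Emit:
{"op": "carry_out", "data": {"plan": "0 0 0 0 0 -0.18 38; 0 0 0 0 0 -0.36 38; 0 0 0 0 0 -0.54 38; 0 0 0 0 0 -0.64 38; 0 0 10 0 0 -0.64 38; 0 0 28 0 0 -0.64 38; 0 0 37 0 0 -0.64 38; 0 0 37 0 0 -0.5 38"}}

```text
clock: 15.52
position: [0.499, -0.2275, 0.0836]
tcp_rot: [-3.139, -0.002, 1.703]
wrist_force: [-0.1, 0.0, 0.5]
opening: 0.0323
finger_force: 0.0
```

Emit:
{"op": "carry_out", "data": {"plan": "0 0 0 0 0 0.1 38; 0 0 0 0 0 0.2 38; 0 0 0 0 0 0.28 38; 0 0 0 0 0 0.36 38; 0 0 0 0 0 0.42 38"}}

```text
clock: 16.15
position: [0.4998, -0.2276, 0.0844]
tcp_rot: [-3.141, 0.0, 1.285]
wrist_force: [0.0, -0.1, -0.8]
opening: 0.0329
finger_force: 0.9
```

```bash
python3 st.py
```

```text
position [ 0.4998 -0.2276  0.0844]
tcp_rot [-3.1407e+00  1.0000e-04  1.2854e+00]
joint_pos [ 0.4795  0.4771 -0.1655  1.9748  0.118   0.6996 -0.0437]
wrist_force [ 0.0058 -0.0885 -0.791 ]
torque [ 0.0261 -0.0761 -0.0007]
```

Emit:
{"op": "carry_out", "data": {"plan": "0 0 0 0 0 0.05 38; 0 0 0 0 0 0.1 38; 0 0 0 0 0 0.15 38; 0 0 0 0 0 0.15 38"}}

```text
clock: 16.65
position: [0.4999, -0.2274, 0.0846]
tcp_rot: [-3.141, 0.0, 1.138]
wrist_force: [0.9, 0.5, -0.9]
opening: 0.0324
finger_force: 0.3
```

Emit:
{"op": "carry_out", "data": {"plan": "0 0 0 0 0 0.05 38; 0 0 0 0 0 0.1 38; 0 0 0 0 0 0.15 38"}}

```text
clock: 17.02
position: [0.5001, -0.2274, 0.0849]
tcp_rot: [-3.141, -0.0, 0.987]
wrist_force: [1.2, 0.3, -1.3]
opening: 0.0329
finger_force: 0.9
```

```bash
python3 st.py
```

```text
position [ 0.5001 -0.2274  0.0849]
tcp_rot [-3.1415e+00 -3.0000e-04  9.8720e-01]
joint_pos [ 0.4205  0.4721 -0.0902  1.978   0.0635  0.6942 -0.2923]
wrist_force [ 1.2025  0.299  -1.3041]
torque [ 0.1175 -0.2583 -0.    ]
```

Emit:
{"op": "carry_out", "data": {"plan": "0 0 0 0 0 0.05 38; 0 0 0 0 0 0.1 38; 0 0 0 0 0 0.15 38"}}

```text
clock: 17.4
position: [0.5003, -0.2274, 0.085]
tcp_rot: [3.141, -0.0, 0.837]
wrist_force: [2.0, 0.6, -1.1]
opening: 0.0329
finger_force: 0.9
```

Emit:
{"op": "carry_out", "data": {"plan": "0 0 0 0 0 0.05 38; 0 0 0 0 0 0.1 38; 0 0 0 0 0 0.15 38"}}

```text
clock: 17.77
position: [0.5005, -0.2275, 0.085]
tcp_rot: [3.141, -0.001, 0.687]
wrist_force: [1.7, -0.1, -1.4]
opening: 0.0322
finger_force: 0.9
```

Emit:
{"op": "carry_out", "data": {"plan": "0 0 0 0 0 0.05 38; 0 0 0 0 0 0.1 38; 0 0 0 0 0 0.15 38"}}

```text
clock: 18.15
position: [0.5006, -0.2276, 0.0851]
tcp_rot: [3.141, -0.001, 0.537]
wrist_force: [2.3, -0.5, -2.1]
opening: 0.0325
finger_force: 0.8
```

Emit:
{"op": "carry_out", "data": {"plan": "0 0 0 0 0 0.05 38; 0 0 0 0 0 0.1 38; 0 0 0 0 0 0.15 38"}}

```text
clock: 18.52
position: [0.5006, -0.2277, 0.0851]
tcp_rot: [3.141, -0.001, 0.387]
wrist_force: [0.6, -0.3, -0.2]
opening: 0.0322
finger_force: 0.8
```

Emit:
{"op": "carry_out", "data": {"plan": "0 0 0 0 0 0.05 38; 0 0 0 0 0 0.1 38; 0 0 0 0 0 0.15 38"}}

```text
clock: 18.9
position: [0.5007, -0.2278, 0.0852]
tcp_rot: [3.141, -0.001, 0.237]
wrist_force: [2.0, -0.8, -2.3]
opening: 0.0323
finger_force: 0.8
```

Emit:
{"op": "carry_out", "data": {"plan": "0 0 0 0 0 0.05 38; 0 0 0 0 0 0.1 38; 0 0 0 0 0 0.15 38"}}

```text
clock: 19.27
position: [0.5007, -0.2279, 0.0852]
tcp_rot: [3.141, -0.001, 0.087]
wrist_force: [1.9, -0.8, -1.4]
opening: 0.0323
finger_force: 0.8
```

```bash
python3 st.py
```

```text
position [ 0.5007 -0.2279  0.0852]
tcp_rot [ 3.1407e+00 -1.2000e-03  8.7100e-02]
joint_pos [ 0.2393  0.4711  0.1427  1.9881 -0.1015  0.6875 -1.0387]
wrist_force [ 1.9124 -0.8133 -1.4218]
torque [-0.0811 -0.3704  0.0855]
```

Emit:
{"op": "carry_out", "data": {"plan": "0 0 0 0 0 0.05 38; 0 0 0 0 0 0.1 38; 0 0 0 0 0 0.15 38"}}

```text
clock: 19.65
position: [0.5006, -0.228, 0.0852]
tcp_rot: [3.141, -0.001, -0.063]
wrist_force: [2.1, -1.1, -0.3]
opening: 0.0326
finger_force: 0.8
```

Emit:
{"op": "carry_out", "data": {"plan": "0 0 0 0 0 0.05 38; 0 0 0 0 0 0.1 38; 0 0 0 0 0 0.15 38"}}

```text
clock: 20.02
position: [0.5006, -0.2282, 0.0852]
tcp_rot: [3.141, -0.001, -0.213]
wrist_force: [1.8, -1.4, -1.0]
opening: 0.0322
finger_force: 0.8
```

Emit:
{"op": "carry_out", "data": {"plan": "0 0 0 0 0 0.05 38; 0 0 0 0 0 0.1 38; 0 0 0 0 0 0.15 38"}}

```text
clock: 20.4
position: [0.5008, -0.2286, 0.0853]
tcp_rot: [3.14, -0.003, -0.363]
wrist_force: [1.6, -1.2, -2.2]
opening: 0.0327
finger_force: 3.4
```

```bash
python3 - <<'E'
from bench import manip,cams
import cv2,numpy as np
exec(open("st.py").read())
a=cams.get_image("wrist")["image"][100:400,160:480,::-1]
b=cv2.resize(cams.get_image("side")["image"][150:250,400:500,::-1],(300,300),interpolation=cv2.INTER_CUBIC)
cv2.imwrite("pics/w5.png",np.hstack([a,b]))
E
```

```text
position [ 0.5008 -0.2286  0.0853]
tcp_rot [ 3.1405e+00 -2.5000e-03 -3.6300e-01]
joint_pos [ 0.1483  0.4783  0.2613  1.9932 -0.1862  0.69   -1.4084]
wrist_force [ 1.5551 -1.2164 -2.189 ]
torque [-0.2869 -0.4457  0.1734]
```

View pics/w5.png

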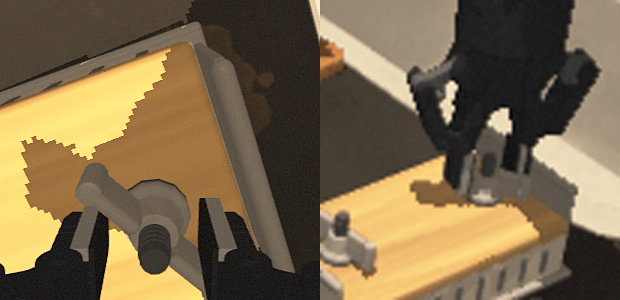

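Stud stands well proud now and the torque about z has doubled: at or near the stop. One small further step to confirm.

Emit:
{"op": "carry_out", "data": {"plan": "0 0 0 0 0 0.02 38; 0 0 0 0 0 0.04 38; 0 0 0 0 0 0.04 38"}}

```text
clock: 20.88
position: [0.5008, -0.2285, 0.0854]
tcp_rot: [3.14, -0.002, -0.401]
wrist_force: [4.2, -3.5, -3.9]
opening: 0.0325
finger_force: 13.2
```

```bash
python3 st.py
```

```text
position [ 0.5008 -0.2285  0.0854]
tcp_rot [ 3.1405e+00 -2.5000e-03 -4.0070e-01]
joint_pos [ 0.1405  0.479   0.2714  1.9937 -0.1933  0.6907 -1.4394]
wrist_force [ 4.1826 -3.5265 -3.8739]
torque [-0.7407 -0.9189  0.5105]
```

Hard stop reached (force rises steeply). Back off, rise and go clear.

Emit:
{"op": "carry_out", "data": {"plan": "0 0 0 0 0 -0.1 38; 0 0 0 0 0 -0.25 38; 0 0 0 0 0 -0.3 38; 0 0 -15 0 0 -0.3 38; 0 0 -45 0 0 -0.3 38; 0 0 -90 0 0 -0.3 38; 0 0 -140 0 0 -0.3 38; 0 0 -160 0 0 -0.3 38"}}

```text
clock: 21.88
position: [0.5005, -0.2281, 0.2496]
tcp_rot: [3.141, -0.005, -0.104]
wrist_force: [0.1, -0.3, 0.0]
opening: 0.0328
finger_force: 0.0
```

Emit:
{"op": "carry_out", "data": {"plan": "-10 30 0 0 0 0 38; -30 80 0 0 0 0 38; -40 120 0 0 0 0 38; -40 120 0 0 0 0 38; -40 120 0 0 0 0 38"}}

```text
clock: 22.5
position: [0.448, -0.3421, 0.2458]
tcp_rot: [-3.14, -0.0, -0.102]
wrist_force: [0.3, 0.0, 0.3]
opening: 0.0327
finger_force: 0.0
```

```bash
python3 - <<'E'
from bench import manip,cams
import cv2,numpy as np
exec(open("st.py").read())
a=cv2.resize(cams.get_image("top")["image"][150:330,150:550,::-1],(640,288),interpolation=cv2.INTER_CUBIC)
b=cv2.resize(cams.get_image("side")["image"][180:320,210:490,::-1],(600,300),interpolation=cv2.INTER_CUBIC)
cv2.imwrite("pics/w6.png",np.vstack([a,cv2.copyMakeBorder(b,0,0,0,40,0)]))
E
```

```text
position [ 0.448  -0.3421  0.2458]
tcp_rot [-3.1405e+00 -1.0000e-04 -1.0230e-01]
joint_pos [ 0.3409  0.2943  0.2951  1.8222 -0.0992  1.0398 -0.9987]
wrist_force [0.292  0.0379 0.3036]
torque [ 0.0022 -0.0035  0.0136]
```

View pics/w6.png

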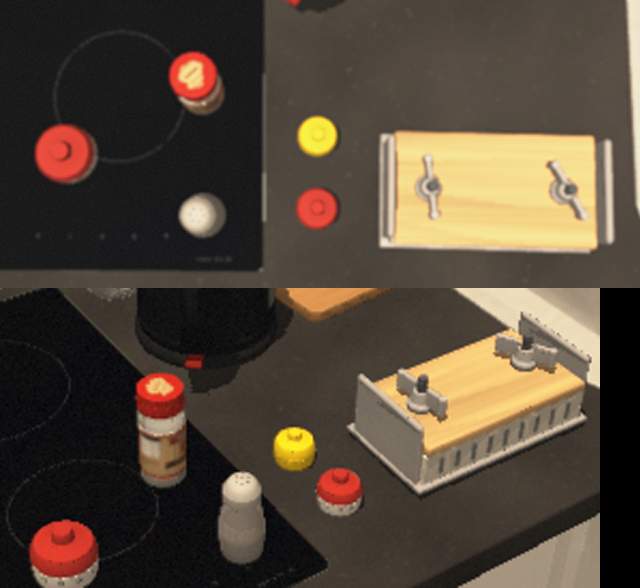

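Both nuts now sit at the same height, with the stud standing equally proud of each. Nothing else has moved, and the hand is clear.

```bash
python3 -c "
from bench import manip
print(manip.job_done())"
```

```text
the job is handed in; nothing more can be done
None
```

The loose wing nut is fully down on the lid, turned in three light clockwise strokes until it met its stop. The hand is clear, the tight nut and the things round the press look unmoved, and the job was handed in at about 23 s.

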